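# File a wedge-footed forming die into the sprung die rack

### The job

Put the wedge-footed forming die back into the tight row in the sprung die rack, directly beside the die with two pins on its top, on the side towards the rack's loop handle: work its narrow foot into that seam, feel which half of the row gives way (one of the two end plates is locked, and it does not show which), nudge that half back to open the gap and slide the die in upright. Then press it firmly down until you feel it bear on the rack floor, and let go. Be gentle: never push on the dies or the rack with more than 25 N, leave all the dies standing in the rack and do not disturb the hammer, spool or jar.

Things in the scene. Friction and masses are not known exactly. Their poses are not given: they have to be found in the camera images.
- wedge_center (a point): Centre, half-way up (60 mm above the underside), of the loose aluminium wedge-footed die, 120 mm high, about 0.2 kg; z up, y across its thickness, x along its width. It starts upright, foot down, loose in the slot of the wooden stand. When filed in the row this point is 60 mm above the rack floor.
- wedge_die: The wedge-footed die; origin: centre of its underside. Foot 44 mm wide (x), 6 mm thick (y) at the flat underside, growing evenly to 16 mm at 22 mm up; then a flat body 44 x 16 mm up to 62 mm; then a plain grip tang 34 mm (x) x 12 mm (y) from 62 to 120 mm.
- wedge_grip (a point): Point on the tang, 97 mm above the underside of the wedge-footed die (37 mm above wedge_center). Grip here across the 12 mm (y), with about 60 N so that it does not slip; the fingertips then stay above the other dies when it is home.
- stand: Fixed wooden block 90 (x) x 60 (y) x 46 mm high with one slot 47 x 19 mm, 34 mm deep, in which the wedge-footed die stands (its underside 12 mm above the table). Origin: centre of its underside.
- rack: Fixed black die rack, origin on the table under the row's middle; y runs along the row, the steel loop handle is at its +y end. Side rails 32 mm high. Four dies fill the row without gaps between two steel end plates, 68 mm high, with inner faces at y = -36 and +36 mm; the dies' bevels form a V notch 11 mm wide, 10 mm deep at each seam.
- plate_p_face (a point): Middle of the inner face of the end plate at the handle end (+y). Springs press both end plates on the row: each yields outwards by up to 21 mm at 4 to 6.5 N. But a block hidden under the hood of one plate, either one, locks it: it gives about 1 mm, then is rigid. So only one half of the row can be nudged away from a seam, and only feeling tells which.
- plate_n_face (a point): Middle of the inner face of the end plate at the end without handle (-y), like the other; exactly one of the two is locked. Neither plate moves inwards by more than 1 mm. With the fifth die filed, the free plate stands 16 mm back.
- rack_floor (a point): Point on the rack floor (8 mm above the table), straight above the rack's origin; the dies stand at this height. The floor is slippery (friction 0.12), the dies less so (0.3): a filed die is clamped and must be pushed down against 3 to 6 N of drag, then bear on this floor with more than 5 N for 0.2 s, i.e. push down with about 12 to 18 N in all.
- pin_die: The die with two upright pins (10 mm thick, 11 mm high, at x = +-32 mm) on top; first, second or third from the -y end. 18 mm thick along y (the row), 76 mm long along x, 60 mm high, aluminium, 0.15 kg; over its middle 52 mm both long top edges are bevelled (10 mm high, 5.5 mm in); its square 12 mm ends are not. Origin: centre of its underside. The filed wedge die's centre is 17 mm along its +y.
- die_a: A plain die of the row. 18 mm thick along y (the row), 76 mm long along x, 60 mm high, aluminium, 0.15 kg; over its middle 52 mm both long top edges are bevelled (10 mm high, 5.5 mm in); its square 12 mm ends are not. Origin: centre of its underside.
- die_b: A plain die of the row, like the others. 18 mm thick along y (the row), 76 mm long along x, 60 mm high, aluminium, 0.15 kg; over its middle 52 mm both long top edges are bevelled (10 mm high, 5.5 mm in); its square 12 mm ends are not. Origin: centre of its underside.
- die_c: The plain die at the handle end of the row. 18 mm thick along y (the row), 76 mm long along x, 60 mm high, aluminium, 0.15 kg; over its middle 52 mm both long top edges are bevelled (10 mm high, 5.5 mm in); its square 12 mm ends are not. Origin: centre of its underside.
- hammer: Bystander: a hammer of 240 mm lying on the table.
- spool: Bystander: a copper spool, 60 mm across, 26 mm high.
- jar: Bystander: a small jar, 48 mm across, 55 mm high.

How it is judged:
By the outcome, as a careful person would: the job done as asked, in the order asked, and still so for the second after the job is handed in, with the robot touching nothing.
It also fails if it takes over 67 s, if anything falls off the work surface, if the arm or the gripper's body presses on something with over 40 N, if the wrist force passes 120 N, or if a joint passes its speed limit or range.

### The arm

A 7-joint arm with a two-finger parallel gripper is mounted at the origin on the work surface. World frame = base frame: x ahead of the robot, y to its left, z up, the work surface at z = 0. Lengths are in m, angles in rad, forces in N, time in s.
With the tool pointing down it reaches from about 0.4 to 0.85 m from the base axis. Payload 4.5 kg.
Tool frame: the origin (TCP) lies where the fingers leave the gripper's body, on its centre line; the fingertips stand 64 mm ahead of it and the grasp point (between the pads) lies 45 mm ahead of it; z points along the fingers, y is the direction in which the jaws open and shut (so a half turn about z gives the same grasp; the last joint's range is limited). The gripper opens to 88 mm and grips with 3 to 60 N. Pads are 18 mm wide; open, the fingers measure 123 mm over their backs; the gripper's body (75 mm by 187 mm) begins 45 mm behind the grasp point.
Start: joints at [1.328, 0.689, -0.195, 1.565, 0.157, 0.902, -0.215], TCP at [0.171, -0.601, 0.303] pointing down, gripper open.
Joint ranges: [-3.01, 3.01], [-0.46, 2.08], [-1.47, 1.51], [0.13, 2.56], [-1, 4.14], [0.04, 2.09], [-2.66, 2.66]. Speed limits (rad/s): [2.57, 2.57, 3.14, 3.14, 3.14, 3.14, 3.14].

### API

Orientations are given as a unit quaternion [x, y, z, w].
In Python, from plant import monitor, snapshot, workorder, finder gives the robot as it stands.
- The arm moves only by the tool carry_out, never from a script. Its argument "motion" is one flat list of numbers, 6 for each row, row after row: the shift along the tool's x, y, z in cm, then the turn, a rotation vector about the tool's x, y, z in rad. In form: [x, y, z, rx, ry, rz, x, y, z, rx, ry, rz, ...]. A call has 1 to 8 rows; each row shifts and turns the commanded pose from where the row before left it, along the tool's axes as they then stand; what a row does not reach is not made up. A row lasts 1/8 s, in which the tool goes at most 62.5 mm and 10.7 degrees, less where a joint would pass 70% of its speed; a pose out of reach is approached as far as the arm can. A call with a gripper value outside its range is refused whole. "hand" is the finger opening in cm, from 0 to 8.81, set as the call begins (left out, the last holds). The fingers move at their own pace and stop on an object; "grip_force" is the grip in N (left out, the last holds). Time passes only in rows, so rows that do not move let the fingers close. It gives the time, the measured TCP pose, the force and the opening at its end, in the units of the state.
- monitor.get_state(): the state, without advancing time (a new reading comes with each control period).
- snapshot(name): name is "scene" or "side" or "wrist"; returns a dict with "frame" (400x640x3 uint8, red, green, blue), "range_z" (400x640 float32, m along the optical axis (not along the pixel's ray), 0 where there is no reading), "fx", "fy", "cx", "cy" (pixels), "rvec" (rotation vector, rad) and "tvec" (3), from world to camera coordinates, as OpenCV has them; the wrist camera has in their place "hand_eye" (4x4, takes a point from camera to tool coordinates, whose origin is the TCP and whose axes are the flange's). Camera axes: x right, y down, z forward; pixel columns grow to the right and rows downward; lengths in m; the calibration is good to about 2 mm. A picture is of the moment at which its call begins: read the wrist's pose just before it.
- workorder.finish_job(): hands the job in, once; it reports no verdict.
Trained networks look in a picture, given as the dict that the camera call returned (one of the last four; its "shot" number tells which), for a name from the list of things; names that differ only in an ending like _2 or _b are one class to them, and where a whole thing is asked for, a point or a joint stands for the part that bears it (a point fixed in the world has none). Each returns a list of dicts, best first, with "p" (0 to 1); they miss things now and then, are a little off and sometimes report something else, mostly with a low value. They report only what shows in the picture. A call takes as long as a camera call.
- finder.masks_of(picture, thing): "pixels" (400x640 bool, what is visible of it) and "extent" ([left, top, right, bottom] in pixels, round what is visible of it).
The state is a dict: "clock": time; "q": joint angles; "qd": joint speeds; "joint_torque": joint torques, N m; "tool_pos": TCP position; "eef_rot": TCP orientation; "contact_force": force on the tool from outside, world axes, zero at the start; "moment": the same for the moment, N m; "opening": opening from 0.0 (shut) to 1.0 (fully open).
Only numpy, scipy, OpenCV 4.12 (cv2) and the standard library are available. Lean on these libraries where they do the work, as an engineer would, in place of code of your own. Each camera call takes 0.05 s, during which the arm holds its last target. There are 200 camera calls.

## Working session

There is one attempt and no reset: what is moved stays moved. The work goes in short steps, Python scripts to look and compute and a tool call to move; the robot and the scene stay as the last step left them, time stands still between calls to the robot, and variables do not carry over. Pictures are saved under pics/ and viewed, about 8 in all and at most 12, crops included, and the job is handed in when it is done.

Besides the shell and the picture viewer there is one more tool, called after "Emit:" as name(argument=value, ...), one argument or row to a line, values as JSON. carry_out: Moves the arm, as the interface text tells. Its arguments: {"type":"object","properties":{"motion":{"type":"array"},"hand":{"type":"number"},"grip_force":{"type":"number"}},"required":["motion"]}

```bash
ls; mkdir -p pics; cat > h.py <<'E'
import numpy as np, cv2
from scipy.spatial.transform import Rotation as R
from plant import monitor, snapshot, workorder, finder
def cloud(s, st=None):
    z=s['range_z']; v,u=np.indices(z.shape)
    P=np.stack([(u-s['cx'])*z/s['fx'],(v-s['cy'])*z/s['fy'],z],-1).astype(float)
    if 'hand_eye' in s:
        H=np.array(s['hand_eye']); P=P@H[:3,:3].T+H[:3,3]
        P=R.from_quat(st['eef_rot']).apply(P.reshape(-1,3)).reshape(P.shape)+st['tool_pos']
    else:
        Rm=R.from_rotvec(np.ravel(s['rvec'])).as_matrix()
        P=(P-np.ravel(s['tvec']))@Rm
    P[z==0]=np.nan
    return P
def save(s,n): cv2.imwrite('pics/'+n+'.png',cv2.cvtColor(s['frame'],cv2.COLOR_RGB2BGR))
E
python3 - <<'E'
from h import *
np.set_printoptions(precision=4,suppress=True)
st=monitor.get_state(); print(st)
ims=[]
for n in ['scene','side']:
    s=snapshot(n); P=cloud(s); ims.append(s['frame'])
    C=-R.from_rotvec(np.ravel(s['rvec'])).as_matrix().T@np.ravel(s['tvec']); print(n,'cam',C)
    for t in ['wedge_die','stand','rack','pin_die','die_a','hammer','spool','jar']:
        for m in finder.masks_of(s,t)[:4]:
            if m['p']<.3: continue
            Q=P[m['pixels']]; Q=Q[~np.isnan(Q[:,0])]
            print(t,round(m['p'],2),m['extent'],np.median(Q,0) if len(Q) else None, np.percentile(Q,[2,98],axis=0).round(3).tolist() if len(Q) else '')
im=np.vstack(ims); im=cv2.resize(im,(480*2*2//3,600)) 
cv2.imwrite('pics/a.png',cv2.cvtColor(np.vstack(ims),cv2.COLOR_RGB2BGR)[:, :])
cv2.imwrite('pics/a1.png',cv2.cvtColor(ims[0],cv2.COLOR_RGB2BGR)); cv2.imwrite('pics/a2.png',cv2.cvtColor(ims[1],cv2.COLOR_RGB2BGR))
E
```

```text
pics
{'clock': 0.0, 'q': array([ 1.3278,  0.69  , -0.1945,  1.5663,  0.1573,  0.9025, -0.2151]), 'qd': array([ 0.0022, -0.002 ,  0.0013, -0.0008, -0.0002, -0.0012,  0.0005]), 'joint_torque': array([  0.0008, -52.7568,  -1.2668, -15.3429,  -0.0528,   0.0065,
         0.0001]), 'tool_pos': array([ 0.1706, -0.6008,  0.3019]), 'eef_rot': array([ 0.9904,  0.138 , -0.0002, -0.0009]), 'contact_force': array([-0.3423, -0.8708,  0.3252]), 'moment': array([ 0.0376, -0.0208, -0.0406]), 'opening': 1.0008310189472307}
scene cam [ 1.0827 -0.2028  0.8183]
stand 0.62 [334.8, 158.3, 372.3, 194.1] [0.5252 0.1787 0.0432] [[0.459, 0.164, 0.006], [0.546, 0.224, 0.051]]
rack 0.72 [193.2, 216.5, 280.0, 290.5] [ 0.6035 -0.1591  0.0353] [[0.532, -0.232, 0.005], [0.636, -0.054, 0.07]]
pin_die 0.79 [214.3, 225.1, 238.9, 263.6] [ 0.5848 -0.162   0.0677] [[0.544, -0.174, 0.036], [0.615, -0.149, 0.082]]
pin_die 0.55 [190.9, 218.9, 280.3, 291.0] [ 0.6035 -0.1606  0.0353] [[0.533, -0.233, 0.005], [0.636, -0.054, 0.07]]
die_a 0.66 [225.7, 224.5, 248.3, 257.0] [ 0.5854 -0.1442  0.0671] [[0.538, -0.157, 0.033], [0.613
[... 1340 characters left out ...]
.593, 0.222, 0.0], [0.821, 0.322, 0.027]]
pin_die 0.34 [309.2, 251.5, 342.2, 303.5] [0.4956 0.201  0.0883] [[0.476, 0.191, 0.046], [0.517, 0.204, 0.133]]
die_a 0.61 [333.3, 166.1, 367.4, 175.0] [ 0.5661 -0.1269  0.0679] [[0.534, -0.141, 0.066], [0.604, -0.116, 0.07]]
hammer 0.69 [140.9, 254.3, 258.7, 354.8] [0.6444 0.2637 0.0238] [[0.593, 0.228, 0.007], [0.817, 0.322, 0.027]]
spool 0.69 [370.6, 246.3, 406.7, 278.0] [0.431  0.0619 0.0254] [[0.405, 0.026, 0.0], [0.459, 0.081, 0.027]]
jar 0.94 [246.3, 196.1, 270.7, 229.8] [0.704  0.052  0.0349] [[0.688, 0.019, 0.0], [0.744, 0.063, 0.056]]
jar 0.33 [310.4, 248.0, 343.7, 305.4] [0.4956 0.201  0.0893] [[0.476, 0.189, 0.045], [0.518, 0.204, 0.133]]
```

View pics/a1.png

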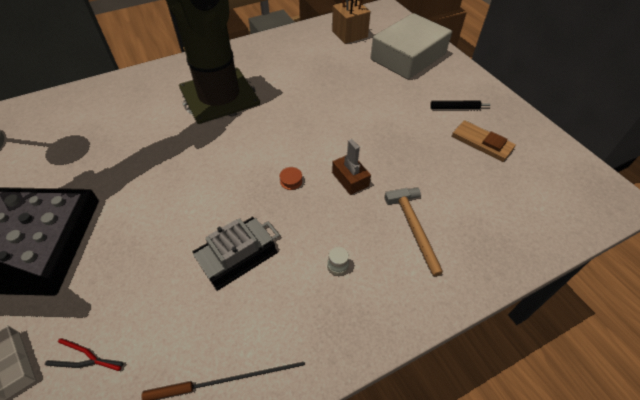

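View pics/a2.png

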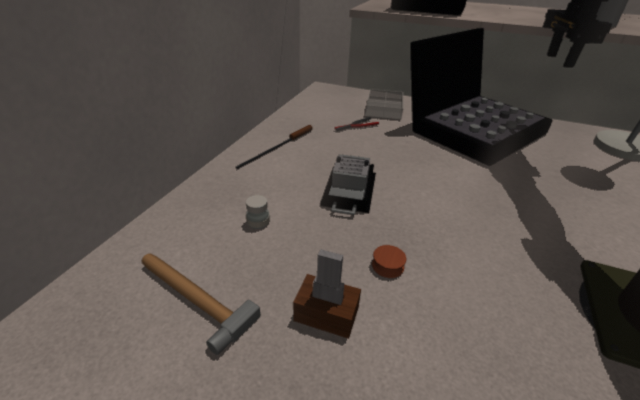

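The rack is at about (0.58, -0.15), with its handle towards +y (scene pixel 270,232). The pin die is second from the -y end. The wedge die stands in the wooden stand at about (0.50, 0.195), and the bystanders are clear of both. I'll move over the rack for a close look.

Emit:
carry_out(
  motion=[5.1, -3.4, 0, 0, 0, 0, 5.1, -3.4, 0, 0, 0, 0, 5.1, -3.4, 0, 0, 0, 0, 5.1, -3.4, 0, 0, 0, 0, 5.1, -3.4, 0, 0, 0, 0, 5.1, -3.4, 0, 0, 0, 0, 5.1, -3.4, 0, 0, 0, 0, 5.1, -3.4, 0, 0, 0, 0],
)

```text
clock: 1.9
tool_pos: [0.4902, -0.2265, 0.303]
eef_rot: [0.99, 0.138, 0.0, 0.0]
contact_force: [0.8, -1.0, -0.3]
opening: 1.003
```

Emit:
carry_out(
  motion=[3, -3.5, 0, 0, 0, 0, 0, 0, 0, 0, 0, 0, 0, 0, 0, 0, 0, 0],
)

```text
clock: 2.28
tool_pos: [0.5078, -0.187, 0.3027]
eef_rot: [0.99, 0.138, -0.0, 0.0]
contact_force: [-0.1, -0.2, 0.5]
opening: 0.999
```

```bash
cat >> h.py <<'E'
def locate(things, name):
    np.set_printoptions(precision=4,suppress=True)
    st=monitor.get_state(); s=snapshot('wrist'); P=cloud(s,st); save(s,name); np.save('pics/'+name+'.npy',P)
    print(st['tool_pos'],st['eef_rot'],st['contact_force'],st['q'])
    for t in things:
        for m in finder.masks_of(s,t)[:4]:
            if m['p']<.3: continue
            Q=P[m['pixels']]; Q=Q[~np.isnan(Q[:,0])]
            if len(Q)<10: continue
            top=np.percentile(Q[:,2],95); T=Q[abs(Q[:,2]-top)<.005]
            (c,wh,a)=cv2.minAreaRect(T[:,:2].astype(np.float32)*1000)
            print(t,round(m['p'],2),m['extent'],'top',top,'rect',np.round(c,1),np.round(wh,1),round(a,2),'mean',Q.mean(0))
    return s,P
E
python3 - <<'E'
from h import *
s,P=locate(['rack','pin_die','die_a','plate_p_face'],'b')
E
```

```text
[ 0.5078 -0.187   0.3027] [ 0.9905  0.1376 -0.0004  0.0005] [-0.1017 -0.1739  0.5119] [ 0.353   0.5773 -0.1385  1.8215  0.1124  0.7508 -1.1403]
rack 0.67 [219.9, 54.8, 389.7, 161.2] top 0.06869154161017822 rect [ 575.3 -155.2] [76.1 88.1] 10.06 mean [ 0.5761 -0.1493  0.0355]
pin_die 0.66 [309.8, 72.0, 333.0, 150.3] top 0.07955738653549077 rect [ 577.  -164.4] [73.2  9.5] 10.16 mean [ 0.5779 -0.1641  0.0675]
die_a 0.75 [323.0, 72.0, 351.6, 152.4] top 0.0694475239532736 rect [ 580.1 -181.7] [76. 19.] 9.26 mean [ 0.5816 -0.1815  0.0661]
die_a 0.74 [290.7, 68.0, 312.3, 150.7] top 0.06953062237730295 rect [ 573.9 -146.3] [75.9 18.3] 10.64 mean [ 0.5754 -0.1463  0.0662]
plate_p_face 0.65 [239.9, 67.4, 274.5, 143.5] top 0.06888480439598896 rect [ 568.7 -115.8] [72.6  8.3] 9.98 mean [ 0.5661 -0.0968  0.0441]
```

View pics/b.png

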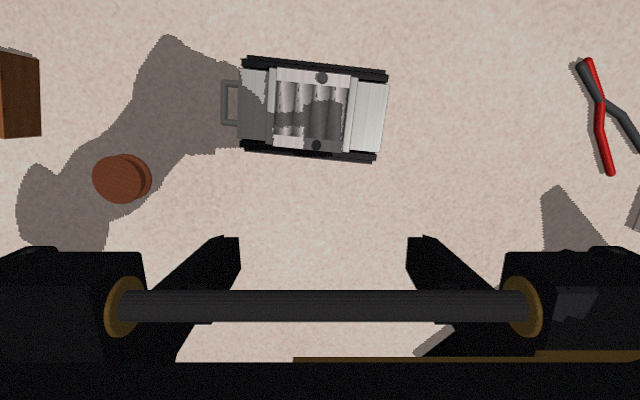

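The close view confirms it: the pins are at pixels (320,77) and (317,145), with two dies on the handle side and one on the other. So the target seam is the row's middle, at about (0.5755, -0.155), with yaw about 10°. Next is the stand.

Emit:
carry_out(
  motion=[0.4, -6, 0, 0, 0, 0, 0.4, -6, 0, 0, 0, 0, 0.4, -6, 0, 0, 0, 0, 0.4, -6, 0, 0, 0, 0, 0.4, -6, 0, 0, 0, 0, 0.4, -6, 0, 0, 0, 0, 0, 0, 0, 0, 0, 0, 0, 0, 0, 0, 0, 0],
)

```text
clock: 3.52
tool_pos: [0.4331, 0.1657, 0.3027]
eef_rot: [0.99, 0.138, -0.0, 0.0]
contact_force: [0.3, -0.2, -0.4]
opening: 1.001
```

```bash
python3 - <<'E'
from h import *
s,P=locate(['stand','wedge_die'],'c')
for m in finder.masks_of(s,'wedge_die')[:1]:
    Q=P[m['pixels']]; Q=Q[~np.isnan(Q[:,0])]
    for lo,hi in [(.125,.14),(.07,.08),(.05,.07)]:
        T=Q[(Q[:,2]>lo)&(Q[:,2]<hi)]
        if len(T)>8: print(lo,len(T),cv2.minAreaRect(T[:,:2].astype(np.float32)*1000))
Q=P.reshape(-1,3); Q=Q[(abs(Q[:,0]-.5)<.08)&(abs(Q[:,1]-.195)<.08)]
for lo,hi in [(.128,.138),(.069,.079),(.041,.05)]:
    T=Q[(Q[:,2]>lo)&(Q[:,2]<hi)]; print(lo,len(T),cv2.minAreaRect(T[:,:2].astype(np.float32)*1000))
E
```

```text
[0.4331 0.1657 0.3027] [ 0.9905  0.1376 -0.      0.0005] [ 0.2664 -0.1843 -0.4184] [-0.4015  0.4833 -0.0958  2.0373  0.0776  0.6246 -1.8441]
stand 0.8 [278.4, 65.9, 349.0, 160.9] top 0.047873458615084935 rect [498.6 195.1] [90.2 60.1] 3.28 mean [0.5003 0.1951 0.046 ]
wedge_die 0.74 [297.0, 90.1, 325.5, 138.4] top 0.13351974770407296 rect [498.7 195. ] [34. 12.] 3.18 mean [0.5002 0.194  0.1197]
0.125 650 ((498.6990051269531, 194.97219848632812), (34.028831481933594, 12.015378952026367), 3.1756818294525146)
0.07 132 ((499.0445556640625, 193.7218780517578), (43.947994232177734, 15.449292182922363), 7.043150424957275)
0.128 653 ((498.6997375488281, 194.97018432617188), (34.02215576171875, 12.045153617858887), 3.095338821411133)
0.069 139 ((498.7178955078125, 194.14089965820312), (44.226280212402344, 15.563580513000488), 5.693984031677246)
0.041 3935 ((498.5804443359375, 195.0653533935547), (90.17613983154297, 60.06723403930664), 3.248300552368164)
```

View pics/c.png

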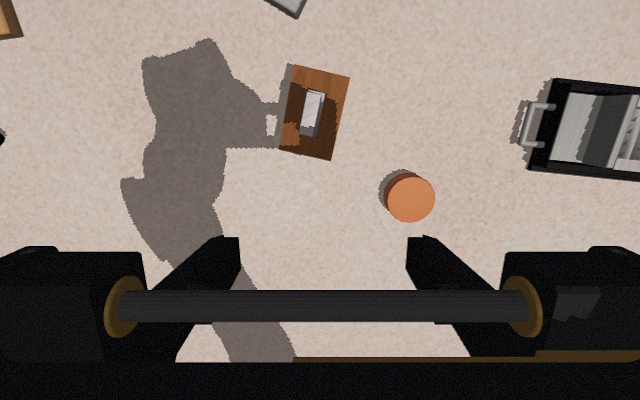

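The wedge die is upright in the stand (pixel 312,112): centre (0.4987, 0.195), yaw 3.2°. I'll align with it and descend.

Emit:
carry_out(
  motion=[0, 0, 0, 0, 0, 0.111, 0, 0, 0, 0, 0, 0.111, 3.35, -1.28, 0, 0, 0, 0, 3.36, -1.28, 0, 0, 0, 0, 0, 0, 4, 0, 0, 0, 0, 0, 4, 0, 0, 0, 0, 0, 4, 0, 0, 0, 0, 0, 0, 0, 0, 0],
  hand=6,
)

```text
clock: 4.72
tool_pos: [0.4974, 0.194, 0.1806]
eef_rot: [1.0, 0.026, -0.003, 0.001]
contact_force: [-0.7, -0.1, 1.4]
opening: 0.681
```

Emit:
carry_out(
  motion=[0.1, -0.1, 1.4, 0, 0, 0, 0, 0, 1.3, 0, 0, 0, 0, 0, 0, 0, 0, 0, 0, 0, 0, 0, 0, 0],
)

```text
clock: 5.22
tool_pos: [0.4997, 0.197, 0.1561]
eef_rot: [1.0, 0.027, 0.0, -0.0]
contact_force: [-0.4, 0.2, -0.3]
opening: 0.683
```

Emit:
carry_out(
  motion=[0, 0, 0, 0, 0, 0, 0, 0, 0, 0, 0, 0, 0, 0, 0, 0, 0, 0, 0, 0, 0, 0, 0, 0],
  hand=0,
  grip_force=60,
)

```text
clock: 5.72
tool_pos: [0.4995, 0.197, 0.1557]
eef_rot: [1.0, 0.027, 0.0, 0.0]
contact_force: [-0.0, 0.8, 0.1]
opening: 0.251
```

Emit:
carry_out(
  motion=[-0.08, 0.2, 0.15, 0, 0, 0, 0, 0, 0, 0, 0, 0, 0, 0, 0, 0, 0, 0, 0, 0, 0, 0, 0, 0, 0, 0, 0, 0, 0, 0, 0, 0, 0, 0, 0, 0],
)

```text
clock: 6.48
tool_pos: [0.4989, 0.195, 0.1542]
eef_rot: [1.0, 0.027, 0.0, -0.0]
contact_force: [0.3, 0.8, 0.6]
opening: 0.132
```

```bash
python3 - <<'E'
from h import *
np.set_printoptions(precision=4,suppress=True)
s=monitor.get_state(); print(s['tool_pos'],s['contact_force'],s['moment'],s['opening']*88)
E
```

```text
[0.4989 0.195  0.1542] [0.2671 0.7732 0.5641] [ 0.3218 -0.0475 -0.0211] 11.622272733934897
```

Emit:
carry_out(
  motion=[0, 0, -1.5, 0, 0, 0, 0, 0, -3, 0, 0, 0, 0, 0, -4, 0, 0, 0, 0, 0, -2.5, 0, 0, 0, 0, 0, 0, 0, 0, 0],
)

```text
clock: 7.1
tool_pos: [0.4994, 0.1949, 0.2662]
eef_rot: [1.0, 0.027, 0.002, -0.001]
contact_force: [-0.1, -0.5, -3.0]
opening: 0.133
```

```bash
python3 - <<'E'
from h import *
np.set_printoptions(precision=4,suppress=True)
s=monitor.get_state(); print(s['tool_pos'],s['contact_force'],s['moment'],s['opening']*88)
s,P=locate(['wedge_die'],'d')
Q=P.reshape(-1,3); 
E
```

```text
[0.4994 0.1949 0.2662] [-0.1332 -0.5353 -3.0322] [ 0.05   -0.038   0.0061] 11.668281510313893
[0.4994 0.1949 0.2662] [ 0.9996  0.0272  0.0018 -0.0006] [-0.1332 -0.5353 -3.0322] [-0.4417  0.6204 -0.0269  1.8818  0.0271  0.6361 -2.0016]
wedge_die 0.93 [308.1, 180.2, 340.7, 336.1] top 0.2451528325621661 rect [499.5 194.4] [35.4 12. ] 3.2 mean [0.5121 0.1951 0.2165]
```

Emit:
carry_out(
  motion=[0.48, 3, 0, 0, 0, 0, 0.96, 5.9, 0, 0, 0, 0, 0.96, 5.9, 0, 0, 0, 0, 0.96, 5.9, 0, 0, 0, 0, 0.96, 5.9, 0, 0, 0, 0, 0.96, 5.9, 0, 0, 0, 0, 0.48, 2.86, 0, 0, 0, -0.06, 0, 0, 0, 0, 0, -0.06],
)

```text
clock: 8.2
tool_pos: [0.5744, -0.1592, 0.2621]
eef_rot: [0.996, 0.085, -0.002, 0.001]
contact_force: [-0.2, 1.3, -2.4]
opening: 0.132
```

Emit:
carry_out(
  motion=[0, 0, 0, 0, 0, 0, 0, 0, 0, 0, 0, 0],
)

```text
clock: 8.45
tool_pos: [0.5752, -0.1542, 0.2632]
eef_rot: [0.996, 0.087, -0.001, -0.0]
contact_force: [0.4, 0.6, -1.6]
opening: 0.134
```

```bash
python3 - <<'E'
from h import *
np.set_printoptions(precision=4,suppress=True)
st=monitor.get_state(); print(st['tool_pos'],R.from_quat(st['eef_rot']).as_euler('ZYX'),st['contact_force'],st['moment'],st['opening']*88)
s,P=locate(['wedge_die','pin_die','die_a'],'e')
s=snapshot('side'); f=s['frame'][90:250,260:460]; cv2.imwrite('pics/f.png',cv2.cvtColor(cv2.resize(f,(800,640)),cv2.COLOR_RGB2BGR)[:600])
E
```

```text
[ 0.5752 -0.1542  0.2632] [ 0.1751  0.0019 -3.1405] [ 0.356   0.5952 -1.6034] [ 0.0601 -0.0287  0.0048] 11.789275646930625
[ 0.5752 -0.1542  0.2632] [ 0.9962  0.0874 -0.001  -0.0005] [ 0.356   0.5952 -1.6034] [ 0.2607  0.6969 -0.1321  1.699   0.1229  0.7559 -1.3264]
wedge_die 0.69 [306.5, 181.6, 340.3, 337.9] top 0.2420747399145639 rect [ 575.6 -154.8] [35.2 11.6] 10.56 mean [ 0.5877 -0.1525  0.2145]
pin_die 0.83 [325.5, 145.1, 343.5, 230.6] top 0.07990776811720485 rect [ 579.8 -167.7] [70.2  9.7] 17.69 mean [ 0.5925 -0.1626  0.0665]
die_a 0.64 [304.4, 146.8, 324.2, 228.2] top 0.06950614409597553 rect [ 574.2 -146.2] [75.5 17.5] 9.97 mean [ 0.5906 -0.1419  0.0642]
die_a 0.59 [282.6, 148.5, 304.7, 228.5] top 0.06944881134593252 rect [ 570.8 -128.8] [76.4 18.2] 9.99 mean [ 0.574  -0.1286  0.0648]
die_a 0.58 [340.5, 147.1, 361.9, 230.0] top 0.06943805050680796 rect [ 580.1 -181.2] [76.2 18.9] 10.33 mean [ 0.5828 -0.1808  0.065 ]
```

View pics/e.png

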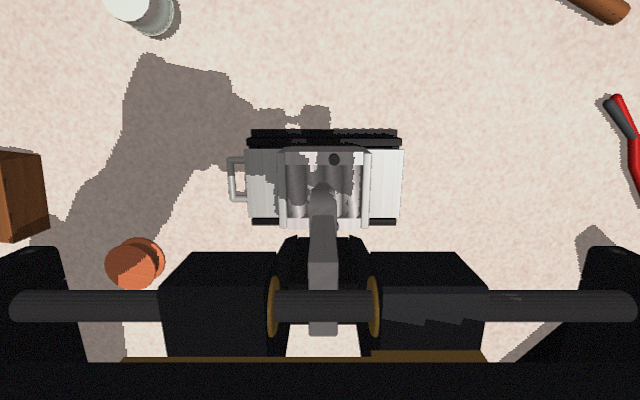

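The wedge hangs upright over the seam and is aligned with it (yaw 10°). I'll lower it to just above the notch, then feel for contact.

Emit:
carry_out(
  motion=[0.05, 0.07, 2, 0, 0, 0, 0, 0, 2, 0, 0, 0, 0, 0, 1, 0, 0, 0, 0, 0, 0, 0, 0, 0, 0, 0, 0, 0, 0, 0],
)

```text
clock: 9.32
tool_pos: [0.5768, -0.1557, 0.2149]
eef_rot: [0.996, 0.087, 0.001, 0.0]
contact_force: [-0.0, -1.0, -1.7]
opening: 0.132
```

```bash
cat >> h.py <<'E'
O=np.array([.5756,-.1549]); YR=np.array([-.1736,.9848]); XR=np.array([.9848,.1736])
def rel():
    np.set_printoptions(precision=2,suppress=True)
    F=[];
    s=monitor.get_state(); d=s['tool_pos'][:2]-O; f=s['contact_force']
    print('t',round(s['clock'],2),'rack x,y mm',d@XR*1e3,d@YR*1e3,'underside mm above floor',(s['tool_pos'][2]-.150)*1e3,'F x,y,z',f[:2]@XR,f[:2]@YR,f[2],'M',s['moment'],'euler',R.from_quat(s['eef_rot']).as_euler('ZYX'))
E
python3 -c "
from h import *
rel()"
```

```text
t 9.32 rack x,y mm 1.0454205778674204 -0.9536325558830892 underside mm above floor 64.92999828569965 F x,y,z -0.19976207787965694 -1.0054773179297176 -1.6716054700511789 M [-0.03 -0.01 -0.01] euler [ 0.17 -0.    3.14]
```

Emit:
carry_out(
  motion=[-0.1, -0.1, 0.3, 0, 0, 0, 0, 0, 0.3, 0, 0, 0, 0, 0, 0.2, 0, 0, 0, 0, 0, 0, 0, 0, 0],
)

```text
clock: 9.82
tool_pos: [0.5751, -0.1549, 0.2061]
eef_rot: [0.996, 0.087, -0.0, 0.0]
contact_force: [0.1, -0.3, -2.8]
opening: 0.13
```

Emit:
carry_out(
  motion=[0, 0, 0.2, 0, 0, 0, 0, 0, 0, 0, 0, 0],
)

```text
clock: 10.07
tool_pos: [0.5755, -0.155, 0.2049]
eef_rot: [0.996, 0.087, 0.001, 0.0]
contact_force: [-0.8, 0.5, 3.8]
opening: 0.129
```

```bash
python3 -c "
from h import *
rel()"
```

```text
t 10.07 rack x,y mm -0.09881302044470486 -0.051677456798277614 underside mm above floor 54.907422351027826 F x,y,z -0.6914281767292347 0.5885978833881209 3.7778506155578944 M [-0.05  0.25 -0.01] euler [ 0.17 -0.    3.14]
```

Contact came at the expected depth. Next I'll feel sideways, towards the handle (+y) first.

Emit:
carry_out(
  motion=[0, -0.15, 0, 0, 0, 0, 0, -0.1, 0, 0, 0, 0, 0, 0, 0, 0, 0, 0],
)

```text
clock: 10.45
tool_pos: [0.5752, -0.1534, 0.2049]
eef_rot: [0.996, 0.087, 0.001, 0.001]
contact_force: [-0.0, -3.5, 5.0]
opening: 0.13
```

```bash
python3 -c "
from h import *
rel()"
```

```text
t 10.45 rack x,y mm -0.10997964285482863 1.5721585928412105 underside mm above floor 54.871268098380135 F x,y,z -0.6399794611138011 -3.4408033323543306 5.010081625569024 M [-0.88  0.05  0.  ] euler [ 0.17 -0.    3.14]
```

Emit:
carry_out(
  motion=[0, -0.15, 0, 0, 0, 0, 0, 0, 0, 0, 0, 0],
)

```text
clock: 10.7
tool_pos: [0.575, -0.1527, 0.2047]
eef_rot: [0.996, 0.087, 0.001, 0.001]
contact_force: [0.2, -4.3, 3.3]
opening: 0.126
```

```bash
python3 -c "
from h import *
rel()"
```

```text
t 10.7 rack x,y mm -0.1639066551446448 2.298154492559661 underside mm above floor 54.74296805534934 F x,y,z -0.5099438769222067 -4.293340499388753 3.318864046900212 M [-1.5  -0.14  0.01] euler [ 0.17 -0.    3.14]
```

Emit:
carry_out(
  motion=[0, 0, 0, 0, 0, 0, 0, 0, 0, 0, 0, 0],
)

```text
clock: 10.95
tool_pos: [0.5751, -0.1526, 0.2047]
eef_rot: [0.996, 0.087, 0.001, 0.001]
contact_force: [0.3, -5.7, 4.2]
opening: 0.131
```

```bash
python3 -c "
from h import *
rel()"
```

```text
t 10.95 rack x,y mm -0.1204089784830657 2.349676508543079 underside mm above floor 54.73097414163444 F x,y,z -0.6753332198784214 -5.64392097085839 4.1782287559827616 M [-1.49 -0.17  0.02] euler [ 0.17 -0.    3.14]
```

Emit:
carry_out(
  motion=[0, -0.15, 0, 0, 0, 0, 0, 0, 0, 0, 0, 0],
)

```text
clock: 11.2
tool_pos: [0.5748, -0.1514, 0.2047]
eef_rot: [0.996, 0.087, 0.001, 0.002]
contact_force: [-0.1, -5.7, 3.8]
opening: 0.132
```

```bash
python3 -c "
from h import *
rel()"
```

```text
t 11.2 rack x,y mm -0.15747963768823714 3.5931720071432833 underside mm above floor 54.68719873318839 F x,y,z -1.0672607718423304 -5.6421630679269175 3.7505754200133015 M [-1.62 -0.22  0.04] euler [ 0.17 -0.    3.14]
```

Emit:
carry_out(
  motion=[0, -0.15, 0, 0, 0, 0, 0, -0.1, 0, 0, 0, 0, 0, 0, 0, 0, 0, 0],
)

```text
clock: 11.58
tool_pos: [0.5744, -0.1491, 0.2047]
eef_rot: [0.996, 0.087, 0.001, 0.002]
contact_force: [1.0, -4.8, 4.2]
opening: 0.132
```

```bash
python3 -c "
from h import *
rel()
s,P=locate(['wedge_die','pin_die','die_a'],'g')
save({'frame':cv2.resize(s['frame'][120:360,200:440],(600,600))},'g')
"
```

```text
t 11.57 rack x,y mm -0.17657893302622632 5.928210372859395 underside mm above floor 54.68157379924132 F x,y,z 0.13676139070912274 -4.891792530144895 4.188035990505125 M [-1.72 -0.22  0.04] euler [ 0.17 -0.    3.14]
[ 0.5744 -0.1491  0.2047] [0.9962 0.0866 0.001  0.0017] [ 0.9839 -4.7938  4.188 ] [ 0.2401  0.7744 -0.1134  1.7557  0.1421  0.6168 -1.3543]
wedge_die 0.71 [307.2, 183.2, 337.9, 336.6] top 0.18354271541438275 rect [ 574.7 -149.6] [34.9 11.8] 10.09 mean [ 0.5873 -0.1476  0.1556]
wedge_die 0.66 [272.9, 153.5, 299.6, 247.2] top 0.06939279875762783 rect [ 574.1 -122.4] [68.3 17.8] 8.68 mean [ 0.5812 -0.1221  0.0644]
pin_die 0.96 [326.5, 153.2, 351.2, 237.4] top 0.0796743151986067 rect [ 605.3 -157.3] [ 9.4 16.3] 87.49 mean [ 0.5939 -0.1611  0.0645]
die_a 0.87 [274.4, 153.5, 298.9, 250.0] top 0.06947535671061075 rect [ 574.5 -123.1] [67.5 18.5] 9.73 mean [ 0.5812 -0.1222  0.0651]
die_a 0.78 [347.7, 154.8, 378.4, 253.9] top 0.06945184949835567 rect [ 582.3 -180.2] [71.9 18.5] 9.75 mean [ 0.5896 -0.1788  0.0649]
die_a 0.58 [298.8, 154.4, 324.5, 237.4] top 0.06949257457822097 rect [ 582.  -139.6] [58.3 17.5] 10.05 mean [ 0.593  -0.1358  0.0634]
```

View pics/g.png

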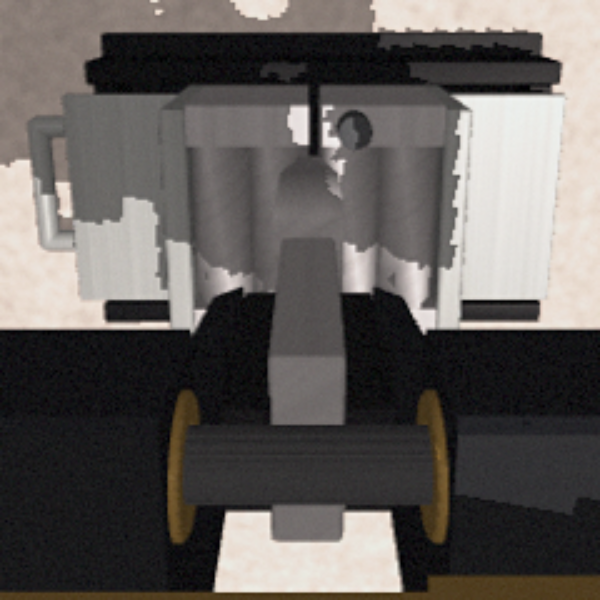

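The gap beside the pin die is visible (crop pixel 315,120), and the handle-side half has moved about 5.5 mm at roughly 5 N. So the handle-side plate is the free one. I'll nudge a little more and lower the foot.

Emit:
carry_out(
  motion=[0, -0.12, 0, 0, 0, 0, 0, -0.1, 0.15, 0, 0, 0, 0, 0, 0.2, 0, 0, 0, 0, 0, 0.2, 0, 0, 0],
)

```text
clock: 12.28
tool_pos: [0.5743, -0.1475, 0.1993]
eef_rot: [0.996, 0.086, 0.001, 0.002]
contact_force: [1.8, -6.9, 1.2]
opening: 0.136
```

```bash
python3 -c "
from h import *
rel()"
```

```text
t 12.28 rack x,y mm 0.013275961108244515 7.5119009233544665 underside mm above floor 49.28432638836552 F x,y,z 0.5359849834143375 -7.0966645504113615 1.247938545781183 M [-1.89 -0.4  -0.06] euler [ 0.17 -0.    3.14]
```

Emit:
carry_out(
  motion=[0, -0.05, 0.2, 0, 0, 0, 0, 0, 0.25, 0, 0, 0, 0, 0, 0.25, 0, 0, 0, 0, 0, 0.25, 0, 0, 0, 0, 0, 0, 0, 0, 0],
)

```text
clock: 12.9
tool_pos: [0.5737, -0.1467, 0.189]
eef_rot: [0.996, 0.086, 0.001, 0.002]
contact_force: [1.8, -6.1, -1.2]
opening: 0.131
```

```bash
python3 -c "
from h import *
rel()"
```

```text
t 12.9 rack x,y mm -0.40753600871308254 8.355550046469068 underside mm above floor 39.03157923114139 F x,y,z 0.7641154070258755 -6.313528745260132 -1.2266961292633378 M [-1.86 -0.51  0.01] euler [ 0.17 -0.    3.14]
```

Emit:
carry_out(
  motion=[0, 0, 0.25, 0, 0, 0, 0, 0, 0.25, 0, 0, 0, 0, 0, 0.25, 0, 0, 0, 0, 0, 0.25, 0, 0, 0, 0, 0, 0, 0, 0, 0],
)

```text
clock: 13.52
tool_pos: [0.5738, -0.1458, 0.1791]
eef_rot: [0.996, 0.087, 0.001, 0.001]
contact_force: [1.8, -5.3, 0.8]
opening: 0.131
```

```bash
python3 -c "
from h import *
rel()"
```

```text
t 13.53 rack x,y mm -0.18493273691629172 9.320175985915904 underside mm above floor 29.134948070930506 F x,y,z 0.8595652683253269 -5.54423098906124 0.7864258858813138 M [-1.46 -0.36 -0.03] euler [ 0.17 -0.    3.14]
```

Emit:
carry_out(
  motion=[0, 0.1, 0.25, 0, 0, 0, 0, 0, 0.3, 0, 0, 0, 0, 0, 0.3, 0, 0, 0, 0, 0, 0.3, 0, 0, 0, 0, 0, 0, 0, 0, 0],
)

```text
clock: 14.15
tool_pos: [0.5732, -0.1458, 0.1669]
eef_rot: [0.996, 0.087, -0.0, 0.0]
contact_force: [0.6, -4.8, -2.6]
opening: 0.131
```

```bash
python3 -c "
from h import *
rel()"
```

```text
t 14.15 rack x,y mm -0.7518459887547048 9.349536067984326 underside mm above floor 16.925206783567155 F x,y,z -0.23310396214560547 -4.827902845657395 -2.554068261320569 M [-1.38 -0.42  0.01] euler [0.17 0.   3.14]
```

Emit:
carry_out(
  motion=[0.03, 0.1, 0.25, 0, 0, 0, 0.03, 0.05, 0.3, 0, 0, 0, 0, 0, 0.3, 0, 0, 0, 0, 0, 0.1, 0, 0, 0, 0, 0, 0, 0, 0, 0],
)

```text
clock: 14.78
tool_pos: [0.5741, -0.146, 0.1578]
eef_rot: [0.996, 0.087, -0.0, -0.0]
contact_force: [0.6, -1.0, -1.7]
opening: 0.134
```

```bash
python3 -c "
from h import *
rel()
s,P=locate(['wedge_die','pin_die','die_a'],'i')
save({'frame':cv2.resize(s['frame'][120:360,200:440],(600,600))},'i')
"
```

```text
t 14.78 rack x,y mm 0.10453590599091055 8.99608379121571 underside mm above floor 7.815319094951839 F x,y,z 0.45173996498257696 -1.142368228534543 -1.654863239806625 M [-0.43 -0.15 -0.01] euler [ 0.18  0.   -3.14]
[ 0.5741 -0.146   0.1578] [ 0.9962  0.0875 -0.0003 -0.0004] [ 0.6432 -1.0466 -1.6549] [ 0.2305  0.8458 -0.1033  1.7799  0.1533  0.5244 -1.3667]
wedge_die 0.9 [307.5, 180.9, 339.0, 334.8] top 0.13668828631833305 rect [ 574.5 -146.6] [35. 12.] 10.14 mean [ 0.5866 -0.1443  0.1082]
wedge_die 0.72 [245.4, 162.7, 284.9, 251.8] top 0.0692768143225603 rect [ 581.4 -108.3] [50.6 18.6] 5.8 mean [ 0.5854 -0.1098  0.064 ]
pin_die 0.83 [332.1, 162.1, 370.6, 239.6] top 0.07957587702223443 rect [ 608.9 -157.6] [9.4 9.5] 37.75 mean [ 0.5995 -0.1587  0.0642]
pin_die 0.65 [191.8, 158.8, 258.6, 250.9] top 0.06884512554451203 rect [578.6 -97.2] [49.7  8.4] 9.96 mean [ 0.5717 -0.0785  0.0442]
die_a 0.98 [280.0, 163.0, 310.4, 239.5] top 0.06930541451157349 rect [ 589.  -126.7] [40.4 18. ] 10.25 mean [ 0.5934 -0.1266  0.0633]
die_a 0.77 [360.7, 164.1, 400.8, 251.9] top 0.06938021525301943 rect [ 593.1 -179. ] [50.3 18. ] 10.75 mean [ 0.5977 -0.1771  0.0643]
die_a 0.61 [245.5, 159.5, 284.8, 249.9] top 0.0692726997701935 rect [ 580.5 -109.8] [51.5 18.8] 9.74 mean [ 0.5858 -0.1097  0.0634]
die_a 0.5 [307.3, 184.5, 340.4, 334.7] top 0.1366825344680715 rect [ 574.6 -146.4] [34.6 11.8] 9.94 mean [ 0.5871 -0.1442  0.1085]
```

View pics/i.png

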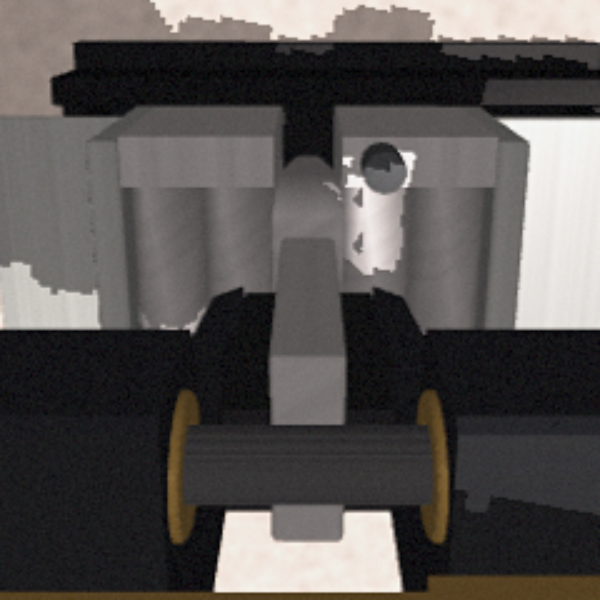

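The wedge sits between the pin die and its handle-side neighbour, and the sideways force has dropped to about 1 N. Now I'll push it down to the floor.

Emit:
carry_out(
  motion=[0, 0, 0.25, 0, 0, 0, 0, 0, 0.25, 0, 0, 0, 0, 0, 0.2, 0, 0, 0, 0, 0, 0, 0, 0, 0],
)

```text
clock: 15.48
tool_pos: [0.5744, -0.1466, 0.151]
eef_rot: [0.996, 0.087, 0.0, -0.0]
contact_force: [-0.4, 0.1, -2.1]
opening: 0.133
```

Emit:
carry_out(
  motion=[0, 0, 0.1, 0, 0, 0, 0, 0, 0, 0, 0, 0],
)

```text
clock: 15.72
tool_pos: [0.5744, -0.1466, 0.1502]
eef_rot: [0.996, 0.087, 0.0, 0.0]
contact_force: [1.4, 0.8, -0.0]
opening: 0.129
```

```bash
python3 -c "
from h import *
rel()"
```

```text
t 15.72 rack x,y mm 0.2702629882955709 8.34728457340813 underside mm above floor 0.23945213607703963 F x,y,z 1.4851053097460372 0.508137629969524 -0.035143875402703195 M [-0.06 -0.1  -0.03] euler [ 0.17 -0.    3.14]
```

Emit:
carry_out(
  motion=[0, 0, 0.1, 0, 0, 0, 0, 0, 0, 0, 0, 0],
)

```text
clock: 15.98
tool_pos: [0.5744, -0.1466, 0.1502]
eef_rot: [0.996, 0.087, 0.0, 0.0]
contact_force: [-1.4, 0.1, 7.4]
opening: 0.126
```

Emit:
carry_out(
  motion=[0, 0, 0.06, 0, 0, 0, 0, 0, 0, 0, 0, 0],
)

```text
clock: 16.23
tool_pos: [0.5745, -0.1466, 0.1502]
eef_rot: [0.996, 0.087, 0.0, 0.0]
contact_force: [-2.4, 0.4, 12.7]
opening: 0.129
```

Emit:
carry_out(
  motion=[0, 0, 0.03, 0, 0, 0, 0, 0, 0, 0, 0, 0, 0, 0, 0, 0, 0, 0, 0, 0, 0, 0, 0, 0],
)

```text
clock: 16.73
tool_pos: [0.5745, -0.1466, 0.1502]
eef_rot: [0.996, 0.087, 0.0, 0.0]
contact_force: [-3.0, 1.1, 14.8]
opening: 0.13
```

```bash
python3 -c "
from h import *
rel()"
```

```text
t 16.73 rack x,y mm 0.34737624394975963 8.345129280352563 underside mm above floor 0.18273561515022574 F x,y,z -2.7591924651356643 1.55747707149854 14.761209272417286 M [ 0.13  0.73 -0.  ] euler [ 0.17 -0.    3.14]
```

It bears on the floor at 14.8 N, held for 0.5 s, and the height is unchanged. I'll relax, release and retreat.

Emit:
carry_out(
  motion=[0, 0, -0.15, 0, 0, 0, 0, 0, 0, 0, 0, 0],
)

```text
clock: 16.98
tool_pos: [0.5744, -0.1467, 0.1502]
eef_rot: [0.996, 0.087, 0.0, 0.0]
contact_force: [-0.5, -0.2, 6.5]
opening: 0.128
```

Emit:
carry_out(
  motion=[0, 0, 0, 0, 0, 0, 0, 0, 0, 0, 0, 0, 0, 0, 0, 0, 0, 0, 0, 0, 0, 0, 0, 0, 0, 0, 0, 0, 0, 0],
  hand=3.5,
  grip_force=20,
)

```text
clock: 17.6
tool_pos: [0.5743, -0.1466, 0.1498]
eef_rot: [0.996, 0.087, -0.0, 0.0]
contact_force: [0.5, -0.6, 0.5]
opening: 0.401
```

Emit:
carry_out(
  motion=[0, 0, -2, 0, 0, 0, 0, 0, -4, 0, 0, 0, 0, 0, -5, 0, 0, 0, -3, 0, -4, 0, 0, 0, -5, 0, 0, 0, 0, 0, 0, 0, 0, 0, 0, 0],
)

```text
clock: 18.35
tool_pos: [0.4911, -0.1617, 0.3001]
eef_rot: [0.996, 0.086, -0.002, 0.0]
contact_force: [0.6, -0.4, 0.2]
opening: 0.399
```

```bash
python3 -c "
from h import *
rel()
s,P=locate(['wedge_die','pin_die','die_a','spool','jar'],'j')
save({'frame':s['frame'][0:260,140:500].repeat(2,0).repeat(2,1)},'j')
"
```

```text
t 18.35 rack x,y mm -84.3664772967638 7.9264866027165555 underside mm above floor 150.10038325302412 F x,y,z 0.5329003298191758 -0.5490982300421123 0.20254622392909497 M [ 0.03 -0.06  0.02] euler [0.17 0.   3.14]
[ 0.4911 -0.1617  0.3001] [ 0.9963  0.0858 -0.0024  0.0003] [ 0.6201 -0.4483  0.2025] [ 0.3198  0.5529 -0.1447  1.8898  0.119   0.7115 -1.2933]
wedge_die 0.67 [316.1, 74.7, 333.4, 124.3] top 0.1295791371657053 rect [ 574.1 -147.9] [33.3 12. ] 10.13 mean [ 0.5726 -0.1481  0.1202]
pin_die 0.93 [328.9, 56.4, 349.7, 136.7] top 0.07965664848991204 rect [ 577.1 -164.6] [71.3  9.3] 9.75 mean [ 0.5788 -0.1639  0.0679]
die_a 0.84 [275.2, 57.5, 295.8, 138.9] top 0.06950968138846791 rect [ 568.1 -113.4] [75.  17.5] 10.4 mean [ 0.5691 -0.1136  0.0666]
die_a 0.75 [351.2, 61.4, 370.2, 138.0] top 0.06959397136205579 rect [ 580.2 -182.1] [75.1 19. ] 9.47 mean [ 0.5818 -0.1815  0.0665]
spool 0.72 [116.3, 163.7, 172.2, 216.7] top 0.027650740703140053 rect [433.9  50.8] [57.3 58.1] 46.02 mean [0.4361 0.0479 0.0228]
spool 0.54 [368.1, 59.1, 404.2, 139.5] top 0.06900172835568877 rect [ 582.  -195.1] [72.1  8.1] 9.73 mean [ 0.5866 -0.2143  0.0434]
jar 0.52 [237.1, 59.0, 279.6, 139.5] top 0.06886690881878478 rect [ 566.1 -100.7] [73.5  9. ] 10.86 mean [ 0.5632 -0.0815  0.0433]
```

View pics/j.png

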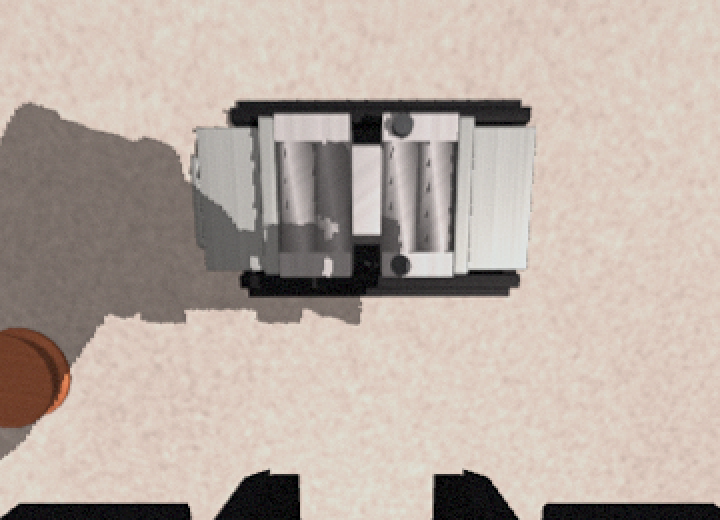

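All checks agree: the wedge top is at 0.128 m, as it should be at home, and its centre is 17 mm from the pin die. All the dies are standing and the robot is clear, so I'm handing in.

```bash
python3 -c "
from plant import workorder
print(workorder.finish_job())"
```

```text
the job is handed in; nothing more can be done
None
```

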